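# Point out the blue wafer shipper and count it

## Robot

A 6-joint arm with a two-finger parallel gripper is mounted at the origin on a cart in front of the work surface, level with it; the furniture and walls round the work are solid. World frame = base frame: x ahead of the robot, y to its left, z up, the work surface at z = 0. Lengths are in mm, angles in rad, forces in N, time in s.
With the tool pointing down it reaches from about 300 to 775 mm from the base axis. Payload 14.6 kg.
Tool frame: the origin (TCP) lies midway between the tips of the shut fingers; the grasp point (between the pads) lies 19 mm behind it; z points along the fingers, y is the line along which they close (so a half turn about z gives the same grasp; the last joint's range is limited). The gripper opens to 94 mm and grips with 3 to 60 N. Pads are 16 mm wide; open, the fingers measure 119 mm over their backs; the gripper's body (75 mm by 177 mm) begins 78 mm behind the grasp point.
Start: joints at [-1.317, 0.3, 1.521, -0, 1.321, -0.067], TCP at [173.422, -521.933, 205.446] pointing down, gripper open.
Joint ranges: [-3.03, 3.03], [-0.79, 2.21], [0.23, 2.52], [-1.04, 4.18], [0, 3.07], [-2.55, 2.55]. Speed limits (rad/s): [2.22, 2.22, 2.57, 3.14, 3.14, 3.14].

## Interface

Orientations are given as [roll, pitch, yaw] about the fixed x, y, z axes, in that order (R = Rz(yaw) Ry(pitch) Rx(roll)).
In Python, from cell import manip, camera gives the robot as it stands.
- The arm moves only by the tool move_arm, never from a script. Its arguments are lists of equal length, an entry for each row: "dp": the shift along the world's x, y, z in mm, a list of three; "rotation": the turn, a rotation vector about the world's x, y, z in rad, a list of three; "hand": the opening, from 0 (shut) to 1 (fully open). A call has 1 to 10 rows; each row shifts and turns the commanded pose from where the row before left it; what a row does not reach is not made up. A row lasts 1/8 s, in which the tool goes at most 62.5 mm and 10.7 degrees, less where a joint would pass 70% of its speed; a pose out of reach is approached as far as the arm can. A call with a gripper value outside its range is refused whole. The fingers move at their own pace and stop on an object; "newtons" is the grip in N (left out, the last holds). Time passes only in rows, so rows that do not move let the fingers close. It gives the time, the measured TCP pose, the force, the opening and the grip force at its end, in the units of the state.
- manip.read_state(): the state, without advancing time (a new reading comes with each control period).
- camera(name): name is "scene" or "side" or "wrist"; returns a dict with "image" (400x640x3 uint8, red, green, blue), "fx", "fy", "cx", "cy" (pixels), "R" (3x3) and "t" (3): a world point X has camera coordinates R X + t; the wrist camera has in their place "mount" (4x4, takes a point from camera to tool coordinates, whose origin is the TCP and whose axes are the flange's). Camera axes: x right, y down, z forward; pixel columns grow to the right and rows downward; lengths in mm; the calibration is good to about 2 mm. A picture is of the moment at which its call begins: read the wrist's pose just before it. There is no depth.
- manip.sign_off(): hands the job in; it is judged then, once.
The state is a dict: "clock": time; "joints": joint angles; "qd": joint speeds; "effort": joint torques, N m; "eef_pos": TCP position; "eef_rot": TCP orientation; "wrist_force": force on the tool from outside, world axes, zero at the start; "moment": the same for the moment, N m; "finger_gap": finger opening in mm; "finger_force": force on a finger pad.
Only numpy, scipy, OpenCV 4.12 (cv2) and the standard library are available. Lean on these libraries where they do the work, as an engineer would, in place of code of your own. Each camera call takes 0.05 s, during which the arm holds its last target. There are 200 camera calls.

## Task

Log the blue wafer shipper in the stock count: point at it with the fingertips, holding them about two centimetres above the middle of its lid for two full seconds without touching it, then gently press the tally counter's thumb lever all the way down, let it spring back and withdraw. Do not point at the white shippers, and leave everything else undisturbed; nothing is to be grasped or lifted.

Things in the scene. Friction and masses are not known exactly. Their poses are not given: they have to be found in the camera images.
- blue_shipper: round blue wafer shipper, a flat closed case 108 mm across and 15 mm tall with three small lugs at the rim, loose on the bench; origin under its middle (3 mm off), z up
- blue_shipper_top (a point): middle of the top face of the blue wafer shipper blue_shipper, 15 mm above the bench
- white_shipper_a: round cream-white wafer shipper, a flat closed case 108 mm across and 15 mm tall with three small lugs at the rim, loose on the bench; origin under its middle (3 mm off), z up
- white_shipper_a_top (a point): middle of the top face of the cream-white wafer shipper white_shipper_a, 15 mm above the bench
- white_shipper_b: round cream-white wafer shipper, a flat closed case 108 mm across and 15 mm tall with three small lugs at the rim, loose on the bench; origin under its middle (3 mm off), z up
- white_shipper_b_top (a point): middle of the top face of the cream-white wafer shipper white_shipper_b, 15 mm above the bench
- counter: light grey hand tally counter (20 mm wide, 49 mm tall) standing on a 56x66x8 mm metal plate that is fixed to the bench, so it cannot shift or tip; origin under its middle, on top of the plate (8 mm above the bench); x runs across its width, y along its thumb lever, from free end to hinge
- lever_tip (a point): where to press: on top of the thumb lever, 4 mm in from its free end, 56 mm above the bench when the lever is up. The lever is a strip 9 mm wide (along the counter's x) and 30 mm long; its hinge lies 25 mm from here along the counter's +y. It is the highest part of the counter; beyond its free end nothing stands higher than 35 mm above the bench
- counter_thumb (a joint): thumb lever, rad: 0 is up, 0.175 is the lower stop (free end 5 mm lower); a light spring returns it
- petri: clear covered sample dish, 60 mm across, 16 tall; a bystander, loose; origin at the centre of its underside
- tweezers: blue tweezers lying on the bench, 160 mm long, 13 tall; a bystander, loose; origin at the centre of its underside
- gel_box: sample box, light base and clear lid, 54x52x16 mm; a bystander, loose; origin at the centre of its underside
- case: flat black case, 34x84x12 mm; a bystander, loose; origin at the centre of its underside
- loupe: black standing loupe, 36 mm across, 34 tall; a bystander, loose; origin at the centre of its underside
- bulb_carton: brown carton, 46x46x63 mm; a bystander, loose; origin at the centre of its underside

How it is judged:
By the outcome, as a careful person would: the job done as asked, in the order asked, and still so for the second after the job is handed in, with the robot touching nothing.
It also fails if it takes over 48 s, if anything falls off the work surface, if the arm or the gripper's body presses on something with over 40 N, if the wrist force passes 120 N, or if a joint passes its speed limit or range.

## Working session

There is one attempt and no reset: what is moved stays moved. The work goes in short steps, Python scripts to look and compute and a tool call to move; the robot and the scene stay as the last step left them, time stands still between calls to the robot, and variables do not carry over. Pictures are saved under pics/ and viewed, at most 10 in all, crops included, and the job is handed in when it is done.

Besides the shell and the picture viewer there is one more tool, called after "Emit:" in YAML: its name, and indented under it one key for each argument. move_arm: Moves the arm, as the interface text tells. Its arguments: {"type":"object","properties":{"dp":{"type":"array","items":{"type":"array","items":{"type":"number"}}},"rotation":{"type":"array","items":{"type":"array","items":{"type":"number"}}},"hand":{"type":"array","items":{"type":"number"}},"newtons":{"type":"number"}},"required":["dp","rotation","hand"]}

```bash
mkdir -p pics; cat > h.py <<'E'
import numpy as np, cv2
from cell import manip, camera
def ray(c,u,v,z):
    d=c["R"].T@np.array([(u-c["cx"])/c["fx"],(v-c["cy"])/c["fy"],1]); o=-c["R"].T@c["t"]
    return o+d*(z-o[2])/d[2]
def proj(c,X):
    p=c["R"]@np.array(X,float)+c["t"]; return [c["fx"]*p[0]/p[2]+c["cx"],c["fy"]*p[1]/p[2]+c["cy"]]
def fix(c): 
    c=dict(c); c["R"]=np.array(c["R"]); c["t"]=np.array(c["t"]).ravel(); return c
E
python3 - <<'E'
from h import *
for n in("scene","side"):
    c=fix(camera(n)); cv2.imwrite(f"pics/{n}0.png",c["image"][:,:,::-1]); print(n,c["fx"],-c["R"].T@c["t"])
    np.save(n+".npy",c,allow_pickle=True)
s=manip.read_state(); print(s)
print(camera("wrist")["mount"])
E
```

```text
scene 365.55727908015876 [ 702.88973391 -546.12002969  673.86140109]
side 429.13054763353256 [  82.05997457 -737.06443132  661.84744602]
{'clock': 0.1, 'joints': array([-1.31664004e+00,  3.00409968e-01,  1.52147381e+00, -2.05388889e-06,
        1.32065395e+00, -6.65690746e-02]), 'qd': array([-1.07326179e-03, -9.47379400e-05, -1.43715733e-03,  4.59177747e-04,
       -4.53919153e-04,  5.58553273e-04]), 'effort': array([ 5.85948019e-04, -5.32647479e+01, -3.53287661e+01,  7.09240395e-02,
        2.34971009e-02, -8.26999712e-05]), 'eef_pos': array([ 173.35152977, -521.75104406,  204.96522688]), 'eef_rot': array([-3.14064954e+00, -6.08812913e-05,  3.20725841e-01]), 'wrist_force': array([ 0.6255106 ,  0.28182977, -0.29622567]), 'moment': array([ 0.04695998, -0.00776605, -0.00453356]), 'finger_force': 0.0, 'finger_gap': 93.98958425759955}
[[ 1.29743114e-03 -9.68047065e-01 -2.50765220e-01  7.29641032e+01]
 [ 9.99999152e-01  1.22817087e-03  4.32686948e-04  1.81226847e+00]
 [-1.10878792e-04 -2.50765569e-01  9.68047838e-01 -1.78339742e+02]
 [ 0.00000000e+00  0.00000000e+00  0.00000000e+00  1.00000000e+00]]
```

View pics/scene0.png

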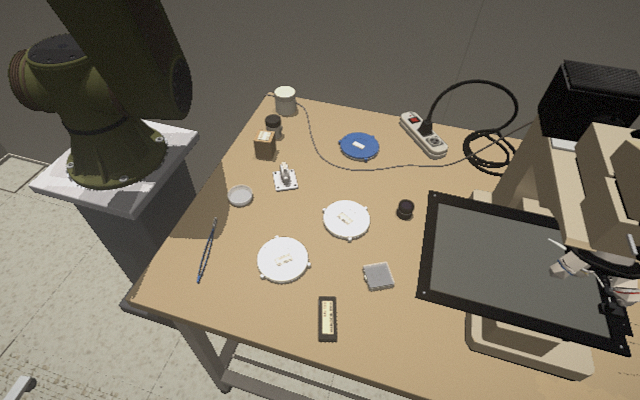

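View pics/side0.png

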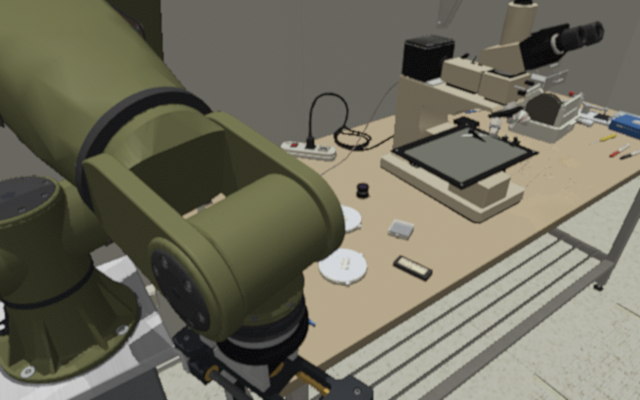

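The scene picture shows the blue shipper at about (359,146) and white shippers at (346,219) and (283,260). The counter on its plate is at (286,177) and the brown carton at (264,145). In the side view the arm hides both the blue shipper and the counter.

```bash
python3 - <<'E'
from h import *
c=np.load("scene.npy",allow_pickle=True).item(); im=c["image"].astype(int)
m=((im[:,:,2]-im[:,:,0]>40)).astype(np.uint8); m[:120]=0;m[170:]=0;m[:,:330]=0;m[:,390:]=0
m=cv2.morphologyEx(m,cv2.MORPH_CLOSE,np.ones((7,7)))
ct,_=cv2.findContours(m,0,2); k=max(ct,key=cv2.contourArea)
h=np.array([ray(c,*p[0],11)[:2] for p in cv2.convexHull(k)],np.float32)
print("blue",cv2.minEnclosingCircle(h),len(k))
(e,ax,an)=cv2.fitEllipse(k);print(e,ax,ray(c,*e,12))
for n,u,v,z in(("counter plate",286,179,8),("lever",285,166,56),("carton",264,137,63),("loupe?",272,119,34),("mug",285,93,60),("cable",330,165,0),("petri",240,196,10),("strip",423,135,30)): print(n,ray(c,u,v,z).round())
g=c["image"][150:206,250:322,::-1]; cv2.imwrite("pics/cnt.png",cv2.resize(g,None,fx=10,fy=10,interpolation=cv2.INTER_CUBIC))
E
```

```text
blue ((611.03271484375, 226.91136169433594), 57.81087875366211) 48
(359.065673828125, 145.01893615722656) (24.982067108154297, 38.003971099853516) [611.27904754 225.43371624  12.        ]
counter plate [463.  46.   8.]
lever [463.  44.  56.]
carton [378. 121.  63.]
loupe? [354. 233.  34.]
mug [359. 331.  60.]
cable [553. 137.   0.]
petri [377. -42.  10.]
strip [773. 300.  30.]
```

View pics/cnt.png

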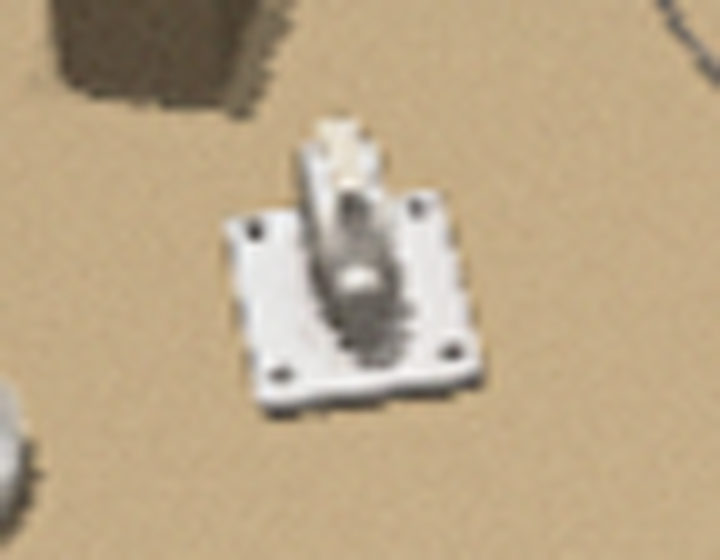

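The crop shows the counter on its plate with the cream lever top near (285,165), but it doesn't show which end is free. I'll go closer with the fingers shut and look from the wrist.

Emit:
move_arm:
  dp:
    - [10, 18, 10]
    - [22, 40, 10]
    - [22, 40, 5]
    - [22, 40, 0]
    - [22, 40, 0]
    - [22, 40, 0]
    - [22, 40, 0]
    - [22, 40, 0]
    - [22, 40, 0]
    - [22, 40, 0]
  rotation:
    - [0, 0, 0]
    - [0, 0, 0]
    - [0, 0, 0]
    - [0, 0, 0]
    - [0, 0, 0]
    - [0, 0, 0]
    - [0, 0, 0]
    - [0, 0, 0]
    - [0, 0, 0]
    - [0, 0, 0]
  hand: [0, 0, 0, 0, 0, 0, 0, 0, 0, 0]

```text
clock: 1.4
eef_pos: [381.9, -142.5, 230.5]
eef_rot: [3.141, -0.0, 0.321]
wrist_force: [1.1, -1.5, -0.4]
finger_gap: 0.6
finger_force: 0.0
```

Emit:
move_arm:
  dp:
    - [22, 40, 0]
    - [22, 40, 0]
    - [22, 40, 0]
    - [22, 40, 0]
    - [22, 40, 0]
    - [22, 40, 0]
    - [15, 24, 0]
    - [0, 0, 0]
    - [0, 0, 0]
  rotation:
    - [0, 0, 0]
    - [0, 0, 0]
    - [0, 0, 0]
    - [0, 0, 0]
    - [0, 0, 0]
    - [0, 0, 0]
    - [0, 0, 0]
    - [0, 0, 0]
    - [0, 0, 0]
  hand: [0, 0, 0, 0, 0, 0, 0, 0, 0]

```text
clock: 2.52
eef_pos: [528.1, 119.5, 230.2]
eef_rot: [3.142, 0.001, 0.321]
wrist_force: [-0.6, -0.6, -0.4]
finger_gap: 0.3
finger_force: 0.0
```

```bash
cat >> h.py <<'E'
from scipy.spatial.transform import Rotation as Ro
def wrist():
    s=manip.read_state(); c=camera("wrist"); M=np.array(c["mount"]); Rt=Ro.from_euler("xyz",s["eef_rot"]).as_matrix()
    Rc=Rt@M[:3,:3]; o=s["eef_pos"]+Rt@M[:3,3]; c=dict(c); c["R"]=Rc.T; c["t"]=-Rc.T@o; return c,s
E
python3 - <<'E'
from h import *
c,s=wrist(); np.save("w1.npy",c,allow_pickle=True); cv2.imwrite("pics/w1.png",c["image"][:,:,::-1]); print(s["clock"],s["eef_pos"],s["eef_rot"],s["joints"],s["finger_gap"])
print(proj(c,[463,46,8]),proj(c,[611,226,12]),proj(c,s["eef_pos"]))
E
```

```text
2.525 [528.05303911 119.49279126 230.24376159] [3.14153949e+00 5.89838907e-04 3.20612153e-01] [ 1.54962769e-01  2.62708525e-01  1.51036010e+00 -1.52796461e-04
  1.36909702e+00  1.40517758e+00] 0.25172247412771204
[np.float64(361.8490944553918), np.float64(235.65845214636812)] [np.float64(260.93087787167565), np.float64(78.79273079109683)] [np.float64(323.3361151277223), np.float64(239.9326910021629)]
```

View pics/w1.png

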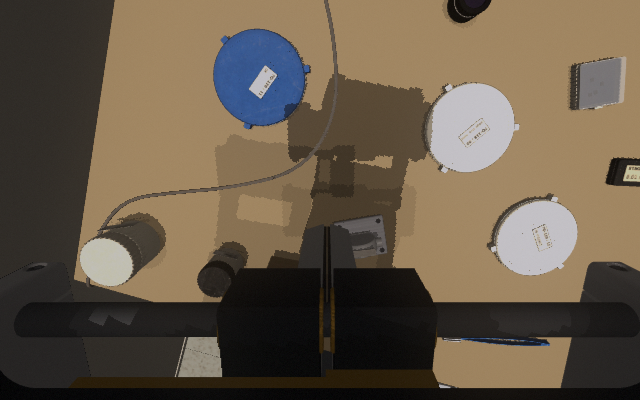

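The wrist view puts the blue shipper at (260,78), where the scene estimate predicted. The gripper half hides the counter at (360,237). I'll refine the blue centre and move over it.

```bash
python3 - <<'E'
from h import *
from scipy.optimize import least_squares
def fit(P):
    return least_squares(lambda q:np.hypot(P[:,0]-q[0],P[:,1]-q[1])-q[2],[*P.mean(0),54],loss="soft_l1",f_scale=1).x
for f,box,k in(("w1.npy",(10,140,190,330),25),("scene.npy",(120,170,330,390),9)):
    c=np.load(f,allow_pickle=True).item(); im=c["image"].astype(int)
    m=(im[:,:,2]-im[:,:,0]>30).astype(np.uint8); b=np.zeros_like(m); b[box[0]:box[1],box[2]:box[3]]=1; m*=b
    m=cv2.morphologyEx(m,cv2.MORPH_CLOSE,cv2.getStructuringElement(2,(15,15)))
    m=cv2.morphologyEx(m,cv2.MORPH_OPEN,cv2.getStructuringElement(2,(k,k)))
    ct,_=cv2.findContours(m,0,1); k=max(ct,key=cv2.contourArea)
    for z in (7,15): print(f,z,fit(np.array([ray(c,*p[0],z)[:2] for p in k])))
E
```

```text
w1.npy 7 [610.63966197 229.47422396  53.47019503]
w1.npy 15 [610.38748328 227.70792917  52.40616166]
scene.npy 7 [610.68218071 232.86729013  51.86704413]
scene.npy 15 [611.78789144 223.5222171   51.24523874]
```

Emit:
move_arm:
  dp:
    - [15, 20, -10]
    - [22, 28, -20]
    - [22, 30, -30]
    - [15, 20, -30]
    - [8.5, 10, -30]
    - [0, 0, -30]
    - [0, 0, -25]
    - [0, 0, -13]
    - [0, 0, -7]
    - [0, 0, 0]
  rotation:
    - [0, 0, 0]
    - [0, 0, 0]
    - [0, 0, 0]
    - [0, 0, 0]
    - [0, 0, 0]
    - [0, 0, 0]
    - [0, 0, 0]
    - [0, 0, 0]
    - [0, 0, 0]
    - [0, 0, 0]
  hand: [0, 0, 0, 0, 0, 0, 0, 0, 0, 0]

```text
clock: 3.82
eef_pos: [611.1, 227.9, 35.8]
eef_rot: [3.142, -0.0, 0.321]
wrist_force: [0.0, -0.8, 0.3]
finger_gap: 0.4
finger_force: 0.0
```

```bash
python3 - <<'E'
from h import *
c,s=wrist(); a=c["image"][:,:,::-1]; c2=fix(camera("scene")); b=cv2.resize(c2["image"][90:210,240:440,::-1],(640,384),interpolation=cv2.INTER_CUBIC)
cv2.imwrite("pics/hov.png",cv2.resize(np.vstack([a,b]),(489,600))); print(s["clock"],s["eef_pos"])
E
```

```text
3.825 [611.08553955 227.88037086  35.8246441 ]
```

View pics/hov.png

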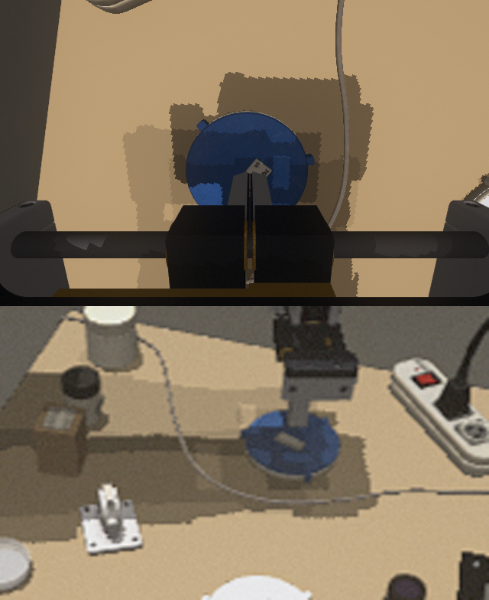

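The fingertips are over the middle of the blue lid, clear of it and about 21 mm up. I'll hold for 2.5 s, then rise and move to a view of the counter.

Emit:
move_arm:
  dp:
    - [0, 0, 0]
    - [0, 0, 0]
    - [0, 0, 0]
    - [0, 0, 0]
    - [0, 0, 0]
    - [0, 0, 0]
    - [0, 0, 0]
    - [0, 0, 0]
    - [0, 0, 0]
    - [0, 0, 0]
  rotation:
    - [0, 0, 0]
    - [0, 0, 0]
    - [0, 0, 0]
    - [0, 0, 0]
    - [0, 0, 0]
    - [0, 0, 0]
    - [0, 0, 0]
    - [0, 0, 0]
    - [0, 0, 0]
    - [0, 0, 0]
  hand: [0, 0, 0, 0, 0, 0, 0, 0, 0, 0]

```text
clock: 5.18
eef_pos: [610.9, 228.1, 35.4]
eef_rot: [-3.142, 0.0, 0.321]
wrist_force: [0.1, 0.5, 0.3]
finger_gap: 0.3
finger_force: 0.0
```

Emit:
move_arm:
  dp:
    - [0, 0, 0]
    - [0, 0, 0]
    - [0, 0, 0]
    - [0, 0, 0]
    - [0, 0, 0]
    - [0, 0, 0]
    - [0, 0, 0]
    - [0, 0, 0]
    - [0, 0, 0]
    - [0, 0, 0]
  rotation:
    - [0, 0, 0]
    - [0, 0, 0]
    - [0, 0, 0]
    - [0, 0, 0]
    - [0, 0, 0]
    - [0, 0, 0]
    - [0, 0, 0]
    - [0, 0, 0]
    - [0, 0, 0]
    - [0, 0, 0]
  hand: [0, 0, 0, 0, 0, 0, 0, 0, 0, 0]

```text
clock: 6.42
eef_pos: [610.9, 228.0, 35.5]
eef_rot: [3.142, -0.0, 0.321]
wrist_force: [-0.4, -0.2, 0.5]
finger_gap: 0.7
finger_force: 0.0
```

Emit:
move_arm:
  dp:
    - [0, 0, 15]
    - [0, 0, 35]
    - [0, 0, 40]
    - [0, 0, 40]
    - [-15, -13, 35]
    - [-30, -26, 0]
    - [-30, -26, 0]
    - [-30, -26, 0]
    - [-30, -26, 0]
    - [-30, -26, 0]
  rotation:
    - [0, 0, 0]
    - [0, 0, 0]
    - [0, 0, 0]
    - [0, 0, 0]
    - [0, 0, 0]
    - [0, 0, 0]
    - [0, 0, 0]
    - [0, 0, 0]
    - [0, 0, 0]
    - [0, 0, 0]
  hand: [0, 0, 0, 0, 0, 0, 0, 0, 0, 0]

```text
clock: 7.68
eef_pos: [445.0, 84.3, 201.5]
eef_rot: [3.141, -0.001, 0.321]
wrist_force: [1.1, -0.2, 1.0]
finger_gap: 0.4
finger_force: 0.0
```

Emit:
move_arm:
  dp:
    - [-30, -26, 0]
    - [-30, -26, 0]
    - [-26, -21, 0]
    - [0, 0, 0]
    - [0, 0, 0]
  rotation:
    - [0, 0, 0]
    - [0, 0, 0]
    - [0, 0, 0]
    - [0, 0, 0]
    - [0, 0, 0]
  hand: [0, 0, 0, 0, 0]

```text
clock: 8.3
eef_pos: [360.5, 12.2, 201.2]
eef_rot: [3.141, -0.002, 0.321]
wrist_force: [-0.5, 0.2, -0.3]
finger_gap: 0.6
finger_force: 0.0
```

```bash
python3 - <<'E'
from h import *
c,s=wrist(); np.save("w2.npy",c,allow_pickle=True); print(s["clock"],s["eef_pos"],s["joints"])
p=proj(c,[463,46,30]); print(p)
u,v=int(p[0])-60,max(0,int(p[1])-60); print(u,v)
cv2.imwrite("pics/w2.png",cv2.resize(c["image"][v:v+120,u:u+120,::-1],(600,600),interpolation=cv2.INTER_CUBIC))
E
```

```text
8.3 [360.49909067  12.23292254 201.21829863] [-6.78001275e-02 -1.36514330e-01  2.00317844e+00  1.08134506e-04
  1.27329879e+00  1.18238566e+00]
[np.float64(324.9709270865849), np.float64(78.98794659796191)]
264 18
```

View pics/w2.png

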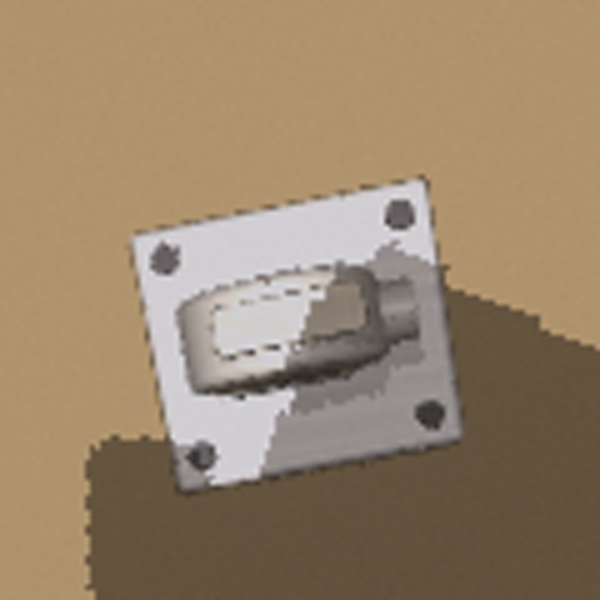

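The plate spans crop (135,235)–(460,440). The lever is the outlined strip (213..365, 285..358), running roughly along world y, with a knob at its right (−y) end. I still need to know which end is hinged, so I'll compare the fixed cameras.

```bash
python3 - <<'E'
from h import *
o=[]
for n in("scene","side"):
    c=fix(camera(n)); p=proj(c,[463,46,35]); print(n,p); u,v=int(p[0])-24,int(p[1])-24
    o.append(cv2.resize(c["image"][v:v+48,u:u+48,::-1],(400,400),interpolation=cv2.INTER_CUBIC))
cv2.imwrite("pics/two.png",np.hstack(o))
c=np.load("w2.npy",allow_pickle=True).item()
R=lambda x,y,z:ray(c,264+x/5,18+y/5,z)
for q in((213,308),(365,283),(365,332),(217,358)): print("lever",R(*q,56).round(1))
for q in((135,235),(430,180),(460,440),(182,492)): print("plate",R(*q,8).round(1))
E
```

```text
scene [np.float64(285.7245208716804), np.float64(171.50587347737067)]
side [np.float64(266.56750093749037), np.float64(218.83776506864336)]
lever [454.5  61.5  56. ]
lever [467.9  35.5  56. ]
lever [459.6  32.6  56. ]
lever [446.1  58.1  56. ]
plate [467.   86.3   8. ]
plate [497.7  29.2   8. ]
plate [449.    4.9   8. ]
plate [418.5  60.5   8. ]
```

View pics/two.png

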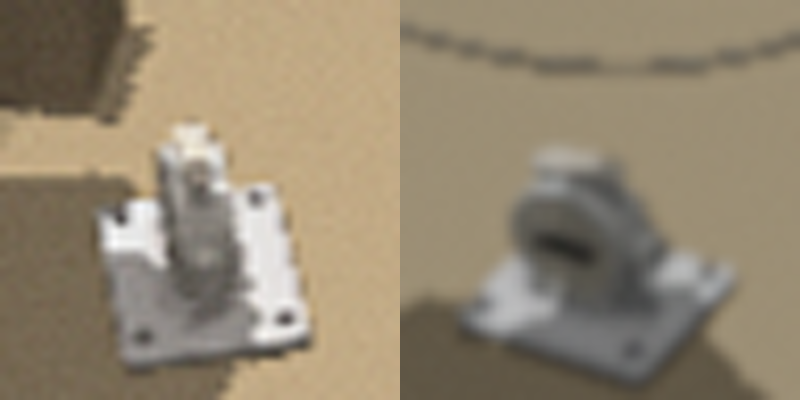

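The side camera shows a disc-shaped counter with the lever on top at (575,160), but it's too coarse to tell the hinge end. I'll tilt the wrist back for a close oblique look.

Emit:
move_arm:
  dp:
    - [7, 2, -10]
    - [7, 2, -10]
    - [7, 2, -10]
    - [7, 2, -10]
    - [7, 2, -10]
    - [0, 0, 0]
    - [0, 0, 0]
  rotation:
    - [-0.05, 0.152, 0]
    - [-0.05, 0.152, 0]
    - [-0.05, 0.152, 0]
    - [-0.05, 0.152, 0]
    - [-0.05, 0.152, 0]
    - [0, 0, 0]
    - [0, 0, 0]
  hand: [0, 0, 0, 0, 0, 0, 0]

```text
clock: 9.32
eef_pos: [395.1, 22.3, 150.7]
eef_rot: [-3.139, 0.798, 0.322]
wrist_force: [-0.1, 0.5, 0.6]
finger_gap: 0.6
finger_force: 0.0
```

```bash
python3 - <<'E'
from h import *
c,s=wrist(); np.save("w3.npy",c,allow_pickle=True); print(s["clock"],s["eef_pos"],s["joints"])
p=proj(c,[458,46,35]); print(p)
u,v=max(0,int(p[0])-80),max(0,int(p[1])-75); print(u,v)
cv2.imwrite("pics/w3.png",cv2.resize(c["image"][v:v+150,u:u+160,::-1],None,fx=4,fy=4,interpolation=cv2.INTER_CUBIC))
E
```

```text
9.325 [395.10689468  22.27079292 150.68237834] [ 0.07960208  0.51875224  1.55054168 -0.17710289  1.85120132  1.35011914]
[np.float64(319.0641660615859), np.float64(16.42269581906828)]
239 0
```

View pics/w3.png

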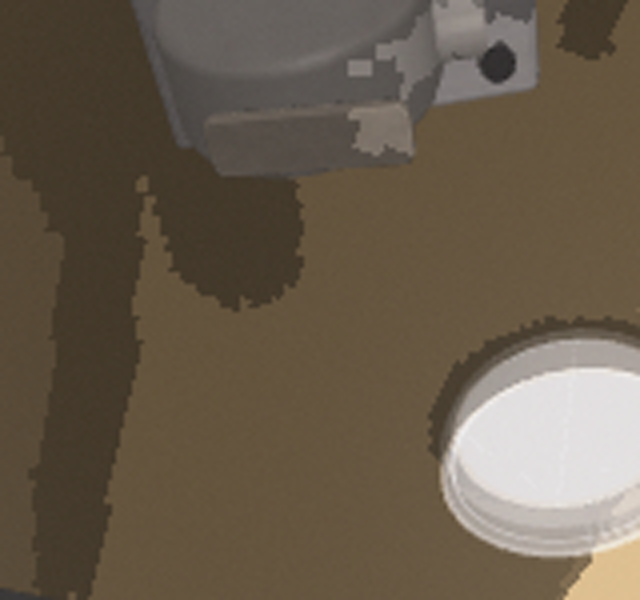

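The counter sits at the top edge here, with the lever at (210..412, 105..178) and its knob end on the right. I'll tilt a bit more to bring it into frame and see it from the side.

Emit:
move_arm:
  dp:
    - [10, 3, -8]
    - [10, 3, -9]
    - [5, 2, -8]
    - [0, 0, 0]
    - [0, 0, 0]
  rotation:
    - [-0.032, 0.095, 0]
    - [-0.032, 0.095, 0]
    - [-0.032, 0.095, 0]
    - [0, 0, 0]
    - [0, 0, 0]
  hand: [0, 0, 0, 0, 0]

```text
clock: 10.0
eef_pos: [420.1, 30.0, 126.8]
eef_rot: [-3.141, 1.096, 0.319]
wrist_force: [0.4, -0.2, 0.4]
finger_gap: 0.4
finger_force: 0.0
```

```bash
python3 - <<'E'
from h import *
c,s=wrist(); np.save("w4.npy",c,allow_pickle=True); print(s["clock"],s["eef_pos"],s["joints"])
p=proj(c,[458,46,35]); print(p)
u,v=max(0,int(p[0])-75),max(0,int(p[1])-75); print(u,v)
g=c["image"][v:v+150,u:u+150,::-1].astype(float)/255
cv2.imwrite("pics/w4.png",cv2.flip(cv2.resize((g**.6*255).astype(np.uint8),None,fx=4,fy=4,interpolation=cv2.INTER_CUBIC),-1))
E
```

```text
10.0 [420.09478684  29.9704817  126.75864165] [ 0.1055386   0.78040622  1.34960023 -0.2186764   2.08736671  1.36242413]
[np.float64(316.641408260536), np.float64(62.38267189298756)]
241 0
```

View pics/w4.png

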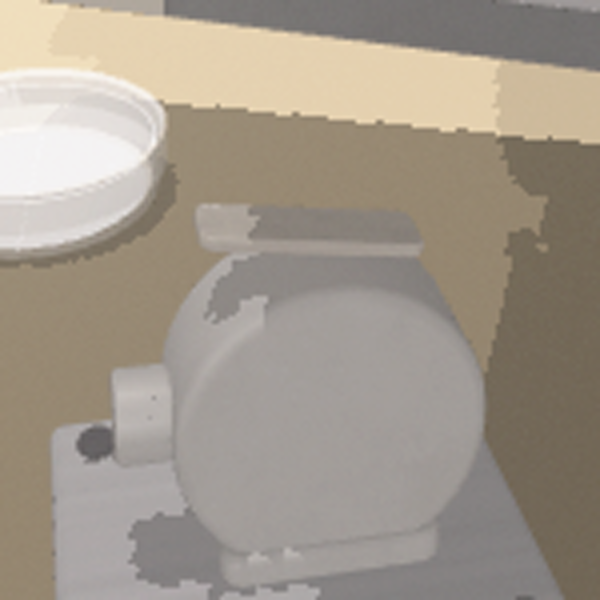

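This oblique view (flipped upright) shows the lever lying on the disc body. Its left, knob-side end at (200,220) overhangs the body and the other end sits on it at (420,250). The knob top is at about 35 mm, which fits "beyond its free end", so I'll treat the knob end as free and test it gently. Now I'll straighten the tool and cross-check the tip.

```bash
python3 - <<'E'
from h import *
c=np.load("w4.npy",allow_pickle=True).item()
for x,y in((197,206),(207,238),(410,213),(422,247)): print(ray(c,241+(600-x)/4,(600-y)/4,56).round(1))
E
```

```text
[461.5  33.2  56. ]
[468.4  37.1  56. ]
[454.5  60.1  56. ]
[461.9  63.1  56. ]
```

Emit:
move_arm:
  dp:
    - [0, 0, 5]
    - [6, 1, 0]
    - [6, 1, 0]
    - [6, 1, 0]
    - [6, 1, 0]
    - [6, 1, 0]
    - [6, 1, 0]
    - [7, 0, 0]
    - [0, 0, 0]
  rotation:
    - [0.0494, -0.1493, 0]
    - [0.0494, -0.1493, 0]
    - [0.0494, -0.1493, 0]
    - [0.0494, -0.1493, 0]
    - [0.0494, -0.1493, 0]
    - [0.0494, -0.1493, 0]
    - [0.0494, -0.1493, 0]
    - [0, 0, 0]
    - [0, 0, 0]
  hand: [0, 0, 0, 0, 0, 0, 0, 0, 0]

```text
clock: 11.18
eef_pos: [463.5, 36.0, 131.5]
eef_rot: [3.141, -0.0, 0.32]
wrist_force: [0.4, 0.4, -0.6]
finger_gap: 0.5
finger_force: 0.0
```

Both views put the free end at about (464,34.5), and the TCP is now 2 mm inside it. I'll descend with care.

Emit:
move_arm:
  dp:
    - [0, 0, -20]
    - [0, 0, -25]
    - [0, 0, -15]
    - [0, 0, -8]
    - [0, 0, -3]
    - [0, 0, 0]
  rotation:
    - [0, 0, 0]
    - [0, 0, 0]
    - [0, 0, 0]
    - [0, 0, 0]
    - [0, 0, 0]
    - [0, 0, 0]
  hand: [0, 0, 0, 0, 0, 0]

```text
clock: 11.92
eef_pos: [463.2, 36.1, 59.8]
eef_rot: [-3.141, -0.0, 0.32]
wrist_force: [-0.1, 0.5, 0.9]
finger_gap: 0.2
finger_force: 0.0
```

Emit:
move_arm:
  dp:
    - [0, 0, -1]
    - [0, 0, -1]
    - [0, 0, -1]
    - [0, 0, -1]
    - [0, 0, 0]
    - [0, 0, 0]
  rotation:
    - [0, 0, 0]
    - [0, 0, 0]
    - [0, 0, 0]
    - [0, 0, 0]
    - [0, 0, 0]
    - [0, 0, 0]
  hand: [0, 0, 0, 0, 0, 0]

```text
clock: 12.68
eef_pos: [462.9, 36.1, 55.4]
eef_rot: [-3.141, 0.0, 0.32]
wrist_force: [0.0, -1.0, 1.0]
finger_gap: 0.6
finger_force: 0.2
```

Emit:
move_arm:
  dp:
    - [0, 0, -0.5]
    - [0, 0, -0.5]
    - [0, 0, 0]
    - [0, 0, 0]
  rotation:
    - [0, 0, 0]
    - [0, 0, 0]
    - [0, 0, 0]
    - [0, 0, 0]
  hand: [0, 0, 0, 0]

```text
clock: 13.18
eef_pos: [462.9, 36.1, 54.4]
eef_rot: [-3.141, -0.0, 0.32]
wrist_force: [-0.5, -0.3, 0.7]
finger_gap: 0.3
finger_force: 0.4
```

Emit:
move_arm:
  dp:
    - [0, 0, -0.5]
    - [0, 0, -0.5]
    - [0, 0, 0]
    - [0, 0, 0]
  rotation:
    - [0, 0, 0]
    - [0, 0, 0]
    - [0, 0, 0]
    - [0, 0, 0]
  hand: [0, 0, 0, 0]

```text
clock: 13.68
eef_pos: [462.9, 36.1, 53.4]
eef_rot: [-3.141, -0.0, 0.32]
wrist_force: [0.9, -0.9, 1.5]
finger_gap: 0.5
finger_force: 0.7
```

Emit:
move_arm:
  dp:
    - [0, 0, -0.5]
    - [0, 0, -0.5]
    - [0, 0, 0]
    - [0, 0, 0]
  rotation:
    - [0, 0, 0]
    - [0, 0, 0]
    - [0, 0, 0]
    - [0, 0, 0]
  hand: [0, 0, 0, 0]

```text
clock: 14.18
eef_pos: [462.9, 36.1, 52.5]
eef_rot: [-3.141, -0.0, 0.32]
wrist_force: [1.3, -1.6, 1.1]
finger_gap: 0.8
finger_force: 0.9
```

The force is rising linearly and stays small (0.9 N), so this is the free end on its spring. I'll continue to the stop.

Emit:
move_arm:
  dp:
    - [0, 0, -0.5]
    - [0, 0, -0.5]
    - [0, 0, 0]
    - [0, 0, 0]
  rotation:
    - [0, 0, 0]
    - [0, 0, 0]
    - [0, 0, 0]
    - [0, 0, 0]
  hand: [0, 0, 0, 0]

```text
clock: 14.68
eef_pos: [463.1, 36.1, 51.8]
eef_rot: [-3.141, -0.0, 0.32]
wrist_force: [-1.6, -2.3, 7.5]
finger_gap: 0.8
finger_force: 3.7
```

Emit:
move_arm:
  dp:
    - [0, 0, -0.5]
    - [0, 0, 0]
    - [0, 0, 0]
  rotation:
    - [0, 0, 0]
    - [0, 0, 0]
    - [0, 0, 0]
  hand: [0, 0, 0]

```text
clock: 15.05
eef_pos: [463.1, 36.1, 51.6]
eef_rot: [-3.141, -0.001, 0.32]
wrist_force: [-3.0, -1.4, 11.3]
finger_gap: 0.1
finger_force: 6.0
```

The lever reached the stop after about 4.2 mm of travel. That matches 0.175 rad at about 24 mm from the hinge, and the force jumped to 11 N. Now I'll release and withdraw.

Emit:
move_arm:
  dp:
    - [0, 0, 1]
    - [0, 0, 1.5]
    - [0, 0, 2]
    - [0, 0, 3]
    - [0, 0, 8]
    - [0, 0, 25]
    - [0, 0, 35]
    - [0, 0, 35]
    - [0, 0, 20]
    - [0, 0, 0]
  rotation:
    - [0, 0, 0]
    - [0, 0, 0]
    - [0, 0, 0]
    - [0, 0, 0]
    - [0, 0, 0]
    - [0, 0, 0]
    - [0, 0, 0]
    - [0, 0, 0]
    - [0, 0, 0]
    - [0, 0, 0]
  hand: [0, 0, 0, 0, 0, 0, 0, 0, 0, 0]

```text
clock: 16.3
eef_pos: [463.4, 36.1, 182.8]
eef_rot: [3.141, -0.003, 0.32]
wrist_force: [0.2, -0.2, -0.5]
finger_gap: 0.5
finger_force: 0.0
```

Emit:
move_arm:
  dp:
    - [-20, -10, 10]
    - [-25, -12, 10]
    - [-25, -12, 0]
    - [-20, -8, 0]
    - [0, 0, 0]
    - [0, 0, 0]
    - [0, 0, 0]
  rotation:
    - [0, 0, 0]
    - [0, 0, 0]
    - [0, 0, 0]
    - [0, 0, 0]
    - [0, 0, 0]
    - [0, 0, 0]
    - [0, 0, 0]
  hand: [0, 0, 0, 0, 0, 0, 0]

```text
clock: 17.18
eef_pos: [373.3, -5.7, 201.1]
eef_rot: [-3.141, 0.001, 0.32]
wrist_force: [-0.1, -0.7, 0.3]
finger_gap: 0.6
finger_force: 0.0
```

```bash
python3 - <<'E'
from h import *
a=np.load("scene.npy",allow_pickle=True).item()["image"]; b=camera("scene")["image"]
c,s=wrist(); print(s["clock"],s["eef_pos"],s["wrist_force"],s["finger_force"])
p=proj(c,[458,46,40]); u,v=int(p[0])-60,max(0,int(p[1])-60)
cv2.imwrite("pics/end.png",np.vstack([np.hstack([a[80:350,170:420],b[80:350,170:420]])[:,:,::-1],cv2.resize(c["image"][v:v+60+60,u:u+200,::-1],(500,300))]))
E
```

```text
17.225 [373.2492172   -5.72012548 201.14837755] [-0.28202706 -0.34784509 -0.29919481] 0.0
```

View pics/end.png

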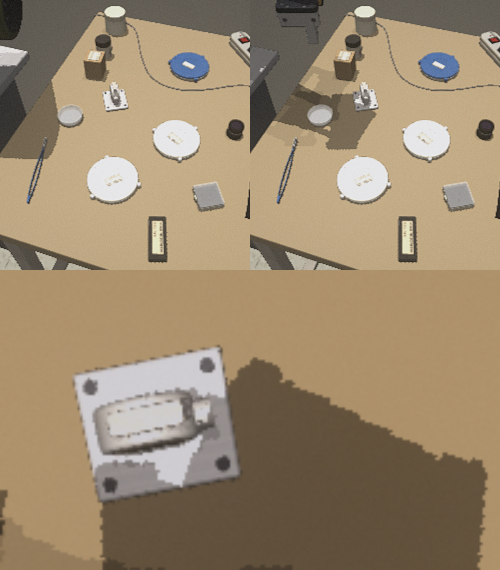

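The before and after views match, with nothing shifted, and the counter's lever is back up at (150,420). I'll hand the job in.

```bash
python3 -c "
from cell import manip; print(manip.sign_off())"
```

```text
the job is handed in; nothing more can be done
None
```

The job is handed in at about 17 s: I held the fingertips about 20 mm above the middle of the blue lid for 2.5 s, pressed the counter lever to its stop (11 N), let it spring back and withdrew, with nothing else visibly disturbed.

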